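Close a coffee tin with the bar's lever press

ROBOT

A 6-joint arm with a two-finger parallel gripper is mounted at the origin on the work surface. World frame = base frame: x ahead of the robot, y to its left, z up, the work surface at z = 0. Lengths are in mm, angles in rad, forces in N, time in s.
With the tool pointing down it reaches from about 275 to 750 mm from the base axis. Payload 10.2 kg.
Tool frame: the origin (TCP) lies at the very end of the fingers, on their centre line; the grasp point (between the pads) lies behind it (ctrl.grasp_offset is the z of the grasp point in the tool frame, in mm); z points along the fingers, y is the direction in which the jaws open and shut (so a half turn about z gives the same grasp; the last joint's range is limited). The gripper opens to 85 mm and grips with 20 to 120 N. Pads are 22 mm wide; open, the fingers measure 114 mm over their backs; the gripper's body (76 mm by 85 mm) begins 54 mm behind the grasp point. The pads swing forward as they close: fully open they stand 13 mm farther back than shut.
Start: joints at [1.089, 0.313, 1.498, -0, 1.331, -0.223], TCP at [134.371, 507.519, 231.294] pointing down, gripper open.
Joint ranges: [-2.94, 2.94], [-0.97, 2.17], [0.19, 2.56], [-1.23, 4.37], [0.02, 3.11], [-2.88, 2.88]. Speed limits (rad/s): [2.39, 2.39, 3.01, 3.14, 3.14, 3.14].

INTERFACE

Orientations are given as a unit quaternion [w, x, y, z].
In Python, from rig import ctrl, capture, job gives the robot as it stands. The module is installed in compiled form; this text tells all that it offers.
- The arm moves only by the tool move_arm, never from a script. Its argument "series" is a list of rows, each a list of 7 numbers: the turn, a rotation vector about the tool's x, y, z in rad, then the shift along the tool's x, y, z in cm, then the opening, from 0 (shut) to 1 (fully open). A call has 1 to 5 rows; each row is the pose to reach, as a shift and turn from the pose measured when the call began, along the tool's axes at that moment; what a row does not reach only later rows make up. A row lasts 1/12 s, in which the tool goes at most 41.7 mm and 7.16 degrees, less where a joint would pass 70% of its speed; a pose out of reach is approached as far as the arm can. A call with a gripper value outside its range is refused whole. The fingers move at their own pace and stop on an object; "grip_force" is the grip in N (left out, the last holds). Time passes only in rows, so rows that repeat a pose let the fingers close. It gives the time, the measured TCP pose, the force and the opening at its end, in the units of the state.
- ctrl.sense(): the state, without advancing time (a new reading comes with each control period).
- capture(name): name is "scene" or "top" or "wrist"; returns a dict with "frame" (480x640x3 uint8, red, green, blue), "mtx" (3x3 intrinsics, pixels), "R" (3x3) and "t" (3): a world point X has camera coordinates R X + t. Camera axes: x right, y down, z forward; pixel columns grow to the right and rows downward; lengths in mm; the calibration is good to about 2 mm. The wrist camera is an equidistant fisheye: a pixel r from the principal point sees the ray r / f radians off the axis. A picture is of the moment at which its call begins. There is no depth.
- job.finish_job(): hands the job in, once; it reports no verdict.
The state is a dict: "time_s": time; "joints": joint angles; "dq": joint speeds; "tau": joint torques, N m; "eef_pos": TCP position; "ee_rot": TCP orientation; "force": force on the tool from outside, world axes, zero at the start; "wrist_torque": the same for the moment, N m; "grip_width": opening from 0.0 (shut) to 1.0 (fully open).
Only numpy, scipy, OpenCV 4.12 (cv2) and the standard library are available. Lean on these libraries where they do the work, as an engineer would, in place of code of your own. Each camera call takes 0.05 s, during which the arm holds its last target.

TASK

Close the coffee tin that stands under the lever press: first press the pawl's thumb tab down until the pawl is clear of the teeth, and only then push the press's handle down, so that the ram drives the lid fully home in the tin. Nothing is to be picked up: leave the tin standing in the press and everything else on the counter where it is, and finish with the hand clear and the handle left down.

Things in the scene. Friction and masses are not known exactly. Their poses are not given: they have to be found in the camera images.
- press: Bolted-down bench lever press, white frame 227 mm tall, 310 mm to the tip of the raised handle. Origin: middle of the column at counter level, z up. All moves in its y-z plane (x = 0): handle and tin on the +y side, pawl and thumb tab on the -y side. Base plate x -62 to 62, y -90 to 145, 12 mm thick. Two cheeks (|x| 10 to 18 mm) rise to the top at y -15 to 21 mm.
- lever_pivot (a point): The lever's hinge axis (along the press's x), at the press's (0, 0, 205) mm. The lever moves under friction (3 to 5 N at the grip) and stays where it is left; driving the lid takes about 6 N more. With the pawl engaged it yields only to about 0.13 rad, then locks.
- press_lever (a joint): Lever angle, rad: 0 with the handle fully raised (0.45 rad above horizontal), growing as it goes down, to a stop at 0.80. Starts at 0 to 0.07. At about 0.60 to 0.65 the ram meets the lid; at about 0.745 the lid is home (handle 0.295 rad below horizontal) and the handle stops firmly. 12 N down at the grip is enough throughout.
- grip_top (a point): Upper side of the lever's black round grip (28 mm thick, running 125 to 220 mm from the pivot along the lever, plane x = 0). The point is 185 mm along the lever and 14 mm above its centre line and moves with it: at the press's (0, 160, 298) mm with the handle fully raised, (0, 181, 165) mm with the lid home.
- pawl (a joint): Pawl angle in rad: 0 engaged in the teeth, 0.20 fully pressed (stop). The hook is clear of the teeth from about 0.10. Stiff click joint (the tab needs about 4 N): it stays where it is left and does not spring back.
- pawl_tab (a point): Centre of the upper face of the pawl's flat thumb tab, 34 x 34 x 6 mm, level when engaged, at the press's (0, -142, 135) mm. The pawl hinges about the press's x axis at (0, -52, 105) mm, so over its stroke the tab goes down 18 mm and about 7 mm to -y. Its upright bar (y -66 to -78 mm) is 209 mm high.
- tin: Loose open aluminium coffee tin, 74 mm wide, 66 mm tall, origin at the centre of its underside, standing 16 mm above the counter under the ram between locating pins, at the press's local (0, 80) mm. 0.3 kg.
- lid (a joint): How far the plug lid has gone into the tin, in m: 0 when it stands 10 mm proud of the rim, 0.010 when flush and fully home. Starts at 0 to 0.003, tight (about 10 N straight down), stays where it is left.
- lid_top (a point): Centre of the lid's upper face (67 mm disc); 82 mm above the counter when home.
- cup: White espresso cup, 64 mm wide, 56 mm tall, loose bystander; origin under its centre.
- spare_tin: A second, already closed tin, 74 mm wide, 66 mm tall, loose bystander beside the press; origin under its centre.
- tamper: Steel coffee tamper, 58 mm foot, 84 mm tall, loose bystander; origin under its centre.
- shot_glass: Small glass, 54 mm wide, 68 mm tall, loose bystander; origin under its centre.
- pitcher: Steel milk jug with handle, 80 mm wide, 95 mm tall, loose bystander; origin under its centre.
- bean_jar: Amber glass jar with wooden cap, 80 mm wide, 110 mm tall, loose bystander; origin under its centre.
- spoon: Spoon 140 mm long lying flat, loose bystander; origin under its middle.
Mind the look-alikes: they are no part of the job. What is shaped like the tin but black or yellow is not meant.

How it is judged (in metres and radians):
On the way, in this order (a step that is already met when the one before it is completed fails the run):
1. the pawl is pressed clear of the teeth while the handle is still up (value of joint pawl above 0.11 rad and value of joint press_lever below 0.2 rad), for 0.1 s.
2. the handle is pushed down past the teeth and the lid is driven home (value of joint press_lever above 0.7 rad and value of joint lid above 0.0085 m), for 0.1 s.
At the end, for the whole second after the job is handed in: The lid is within 1.5 mm of flush in the tin, the handle is left down (lever above 0.68 rad), the pawl is still clear of the teeth, the tin stands upright in the press within 12 mm of where it was, and the other things are within 20 mm of where they were (value of joint press_lever between 0.68 and 0.81 rad and value of joint lid above 0.0085 m and value of joint pawl above 0.09 rad and angle between tin's own z axis and vertical below 0.05 rad and linear speed of tin below 0.02 m/s and distance of tin from where it was at the start of the episode below 0.012 m and distance of each of cup, spare_tin, tamper, shot_glass, pitcher, bean_jar, spoon from where it was at the start of the episode below 0.02 m); the robot touches nothing.
It fails at once if the tin is lifted or pulled out of the press (height (world z) of tin above 0.026 m or distance of tin from where it was at the start of the episode above 0.015 m).
It fails at once if a bystander is lifted, knocked or pushed away (distance of any of cup, spare_tin, tamper, shot_glass, pitcher, bean_jar, spoon from where it was at the start of the episode above 0.025 m).
It also fails if it takes over 48 s, if anything falls off the work surface, if the arm or the gripper's body presses on something with over 40 N, if the wrist force passes 120 N, or if a joint passes its speed limit or range.

## Working session

There is one attempt and no reset: what is moved stays moved. The work goes in short steps, Python scripts to look and compute and a tool call to move; the robot and the scene stay as the last step left them, time stands still between calls to the robot, and variables do not carry over. Pictures are saved under pics/ and viewed, and the job is handed in when it is done.

Besides the shell and the picture viewer there is one more tool, called after "Emit:" as name(argument=value, ...), one argument or row to a line, values as JSON. move_arm: Moves the arm, as the interface text tells. Its arguments: {"type":"object","properties":{"series":{"type":"array","items":{"type":"array","items":{"type":"number"}}},"grip_force":{"type":"number"}},"required":["series"]}

```bash
mkdir -p pics; python3 - <<'E'
from rig import ctrl, capture, job
import cv2, numpy as np
for n in ["scene","top"]:
    c=capture(n); cv2.imwrite(f"pics/{n}0.png",c["frame"][:,:,::-1]); np.savez(f"{n}0.npz",**c)
    print(n,c["mtx"].tolist(),(-c["R"].T@c["t"]).round(0))
print(ctrl.sense(), ctrl.grasp_offset)
E
```

```text
scene [[480.1619150547776, 0.0, 323.990039983446], [0.0, 480.1619150547776, 241.3999945416477], [0.0, 0.0, 1.0]] [1167. -698.  928.]
top [[457.36043845684145, 0.0, 318.39596295793], [0.0, 457.36043845684145, 240.50912824175947], [0.0, 0.0, 1.0]] [3.570e+02 1.000e+00 1.121e+03]
{'time_s': 0.1, 'joints': array([ 1.08858249e+00,  3.13395007e-01,  1.49835333e+00,  2.06084536e-05,
        1.33095545e+00, -2.23381030e-01]), 'dq': array([ 0.00034465, -0.00040205, -0.00102906, -0.00319038,  0.00155999,
       -0.00010147]), 'tau': array([ 2.65365881e-03, -4.12897789e+01, -2.60140979e+01, -1.76256499e-04,
        3.04333742e-03,  6.17896262e-05]), 'eef_pos': array([134.27000856, 507.31769259, 230.79472834]), 'ee_rot': array([-2.01353936e-04,  1.29057860e-01,  9.91636909e-01, -5.17892941e-04]), 'force': array([-0.55657718, -0.48100732,  0.43137871]), 'wrist_torque': array([-0.03017807, -0.05205499, -0.05149446]), 'grip_width': 0.9989432699567601} -18.700000000000003
```

View pics/scene0.png

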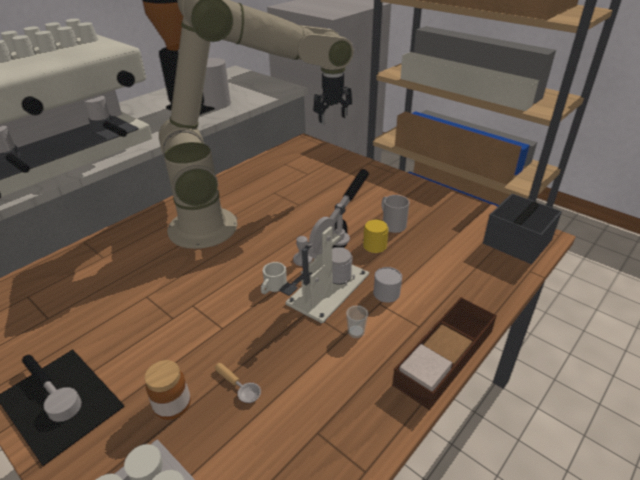

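View pics/top0.png

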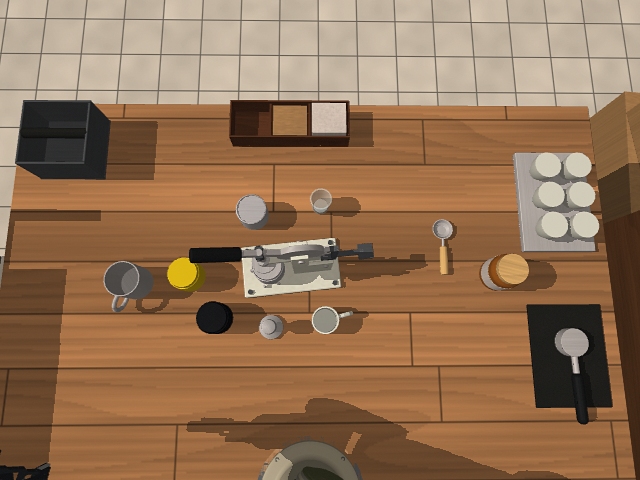

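Scene view: the press is at about (325,270), with the handle up toward (355,185). Top view: base plate spans about (243–340, 238–297), grip tip is at (190,255), and the pawl tab is at (365,250). I'll enlarge the press area.

```bash
python3 - <<'E'
import cv2, numpy as np
a=cv2.imread("pics/top0.png")[215:315,180:390]; cv2.imwrite("pics/top0z.png",cv2.resize(a,None,fx=3.8,fy=3.8,interpolation=cv2.INTER_CUBIC))
a=cv2.imread("pics/scene0.png")[160:330,250:420]; cv2.imwrite("pics/scene0z.png",cv2.resize(a,None,fx=3.5,fy=3.5,interpolation=cv2.INTER_CUBIC))
c=np.load("top0.npz"); print(c["R"].round(3))
E
```

```text
[[-0.005 -1.     0.021]
 [-0.981  0.001 -0.195]
 [ 0.195 -0.021 -0.981]]
```

View pics/top0z.png

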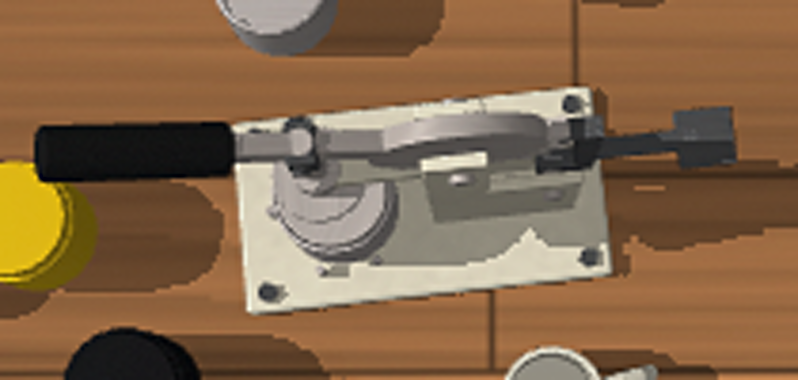

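View pics/scene0z.png

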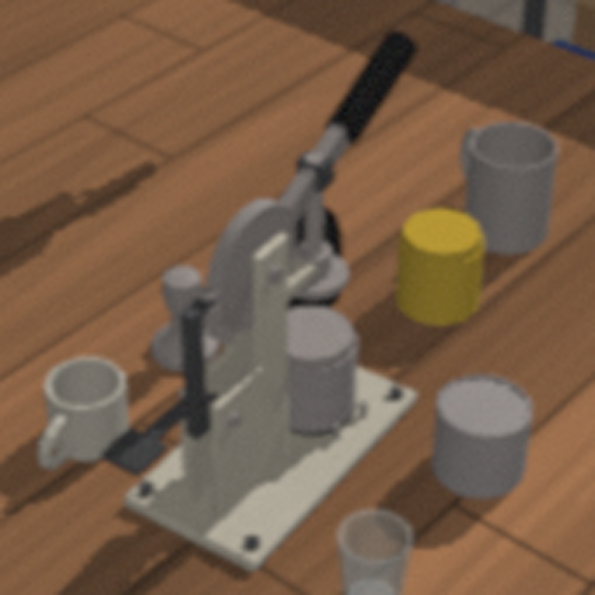

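```bash
cat > h.py <<'E'
import numpy as np
from scipy.spatial.transform import Rotation as Ro
def load(n): return np.load(n)
def onz(c,uv,z):
    d=c["R"].T@np.linalg.inv(c["mtx"])@np.array([uv[0],uv[1],1.]); o=-c["R"].T@c["t"]
    return o+d*(z-o[2])/d[2]
def proj(c,X):
    p=c["mtx"]@(c["R"]@X+c["t"]); return p[:2]/p[2]
E
python3 - <<'E'
from h import *
from scipy.optimize import least_squares
T=load("top0.npz");S=load("scene0.npz")
tz=lambda u,v:(180+(u+.5)/3.8-.5,215+(v+.5)/3.8-.5)
sz=lambda u,v:(250+(u+.5)/3.5-.5,160+(v+.5)/3.5-.5)
obs=[((62,145,12),T,tz(234,122)),((62,-90,12),T,tz(588,88)),((-62,-90,12),T,tz(611,272)),((-62,145,12),T,tz(250,313)),
((0,-142,135),T,tz(706,135)),
((62,-90,12),S,sz(258,566)),((62,145,12),S,sz(415,395)),((-62,-90,12),S,sz(128,500)),((0,-142,135),S,sz(142,447))]
for L,c,p in obs:
    print(L,onz(c,p,L[2]).round(1))
def W(L,x): 
    r=Ro.from_euler('z',x[2]).as_matrix(); return r@np.array(L,float)+[x[0],x[1],0]
f=lambda x:np.concatenate([proj(c,W(L,x))-p for L,c,p in obs])
s=least_squares(f,[400,50,0]);print(s.x,f(s.x).reshape(-1,2).round(1))
x=s.x
print('tab',W((0,-142,135),x),'grip0',W((0,160,298),x),'home',W((0,181,165),x))
# grip end positions for theta
for th in [0,.035,.07]:
    a=.45-th
    q=[(0,r*np.cos(a),205+r*np.sin(a)) for r in (125,220)]
    print(th,[proj(T,W(k,x)).round(1) for k in q],[proj(S,W(k,x)).round(1) for k in q])
print(tz(234,148),tz(38,153),sz(345,128),sz(402,45))
E
```

```text
(62, 145, 12) [561.7 167.1  12. ]
(62, -90, 12) [584.  -62.2  12. ]
(-62, -90, 12) [464.1 -75.5  12. ]
(-62, 145, 12) [438.8 153.6  12. ]
(0, -142, 135) [ 531.1 -123.   135. ]
(62, -90, 12) [590.4 -61.9  12. ]
(62, 145, 12) [562.2 165.9  12. ]
(-62, -90, 12) [469.  -75.8  12. ]
(0, -142, 135) [ 533.4 -116.4  135. ]
[5.16459483e+02 1.93203126e+01 1.13778587e-01] [[-1.4  0.1]
 [ 0.3 -1.7]
 [ 0.6 -0.4]
 [-1.2  0.2]
 [-0.6 -0.6]
 [-0.9 -0.2]
 [ 0.8 -0.9]
 [-1.4 -0.4]
 [-1.8  1. ]]
tab [ 532.58120586 -121.76154325  135.        ] grip0 [498.29416215 178.28578407 298.        ] home [495.90996375 199.1500022  165.        ]
0 [array([240.5, 253.1]), array([189.8, 254.7])] [array([346.3, 197.7]), array([364. , 170.2])]
0.035 [array([239.8, 253.6]), array([189. , 255.5])] [array([346.7, 198.7]), array([364.5, 172.1])]
0.07 [array([239.3, 254. ]), array([188.3, 256.3])] [array([347. , 199.7]), array([365. , 173.9])]
(241.21052631578948, 253.57894736842104) (189.6315789473684, 254.89473684210526) (348.2142857142857, 196.21428571428572) (364.5, 172.5)
```

Press pose is (516, 19), yaw 0.114, with residuals of 1–2 px. First I raise, shut the fingers and start turning, so that I can cross above the raised handle.

Emit:
move_arm(
  series=[
    [0, 0, 0.12, 0, 0, -4, 0],
    [0, 0, 0.24, 0, 0, -8, 0],
    [0, 0, 0.36, 0, 0, -12, 0],
    [0, 0, 0.48, 0, 0, -16, 0],
    [0, 0, 0.6, 0, 0, -19, 0],
  ],
  grip_force=40,
)

```text
time_s: 0.52
eef_pos: [134.2, 507.2, 424.0]
ee_rot: [0.0, 0.419, 0.908, 0.001]
force: [-0.3, 0.4, 0.5]
grip_width: 0.3
```

```bash
cat > plan.py <<'E'
import sys
from rig import ctrl
from h import *
# usage: plan.py lx ly z [yaw of tool y rel. to press x]   (press coords)
P=np.array([516.5,19.3]);yaw=.1138
def go(l,pr=True):
    s=ctrl.sense(); q=s["ee_rot"]; R=Ro.from_quat([q[1],q[2],q[3],q[0]])
    tgt=np.r_[P+Ro.from_euler('z',yaw).as_matrix()[:2,:2]@np.array(l[:2]),l[2]]
    ty=np.r_[np.cos(yaw),np.sin(yaw),0]; tz=np.array([0,0,-1.]); tx=np.cross(ty,tz)
    G=Ro.from_matrix(np.c_[tx,ty,tz])
    loc=Ro.from_euler('z',-yaw).apply(s["eef_pos"]-np.r_[P,0])
    print('t',s["time_s"],'pos',s["eef_pos"].round(1),'press',loc.round(1),'F',s["force"].round(1),'grip',round(s["grip_width"],2))
    print('turn',(R.inv()*G).as_rotvec().round(3),'shift cm',(R.inv().apply(tgt-s["eef_pos"])/10).round(2), 'joints',s["joints"].round(2))
if __name__=="__main__": go([float(v) for v in sys.argv[1:4]])
E
python3 plan.py 0 -147 420
```

```text
t 0.5167 pos [134.2 507.2 424. ] press [-324.5  528.2  424. ] F [-0.3  0.4  0.5] grip 0.3
turn [ 0.001 -0.001  0.592] shift cm [-74.13 -10.78   0.34] joints [1.09 0.27 1.07 0.   1.8  0.38]
```

Emit:
move_arm(
  series=[
    [0, 0, 0.1, -4, -0.6, 0, 0],
    [0, 0, 0.2, -8, -1.2, 0, 0],
    [0, 0, 0.3, -12, -1.8, 0, 0],
    [0, 0, 0.4, -16, -2.4, 0, 0],
    [0, 0, 0.5, -20, -3, 0, 0],
  ],
)

```text
time_s: 0.93
eef_pos: [241.4, 333.9, 423.6]
ee_rot: [-0.0, 0.632, 0.775, 0.001]
force: [-0.4, 0.2, 0.4]
grip_width: 0.001
```

```bash
python3 plan.py 0 -147 420
```

```text
t 0.9333 pos [241.4 333.9 423.6] press [-237.6  343.8  423.6] F [-0.4  0.2  0.4] grip 0.0
turn [ 0.001 -0.001  0.088] shift cm [-50.98  19.35   0.32] joints [ 0.66 -0.01  1.38  0.    1.76  0.46]
```

Emit:
move_arm(
  series=[
    [0, 0, 0.03, -3.8, 1.4, 0, 0],
    [0, 0, 0.06, -7.6, 2.9, 0, 0],
    [0, 0, 0.09, -11.4, 4.3, 0, 0],
    [0, 0, 0.09, -15.2, 5.8, 0, 0],
    [0, 0, 0.09, -19, 7.2, 0, 0],
  ],
)

```text
time_s: 1.35
eef_pos: [350.5, 160.3, 423.4]
ee_rot: [-0.0, 0.667, 0.745, 0.001]
force: [0.4, 1.3, 0.3]
grip_width: -0.002
```

```bash
python3 plan.py 0 -147 420
```

```text
t 1.35 pos [350.5 160.3 423.4] press [-148.9  158.9  423.4] F [0.4 1.3 0.3] grip -0.0
turn [ 0.001 -0.001 -0.002] shift cm [-30.56  14.95   0.32] joints [ 0.12 -0.07  1.44  0.    1.77  0.01]
```

Emit:
move_arm(
  series=[
    [0, 0, 0, -3.6, 1.8, 0, 0],
    [0, 0, 0, -7.2, 3.6, 0, 0],
    [0, 0, 0, -11, 5.4, 0, 0],
    [0, 0, 0, -14.6, 7.2, 0, 0],
    [0, 0, 0, -18, 9, 0, 0],
  ],
)

```text
time_s: 1.77
eef_pos: [460.6, -10.9, 423.0]
ee_rot: [-0.0, 0.667, 0.745, 0.001]
force: [0.2, 1.2, 0.2]
grip_width: -0.002
```

```bash
python3 plan.py 0 -147 420
```

```text
t 1.7667 pos [460.6 -10.9 423. ] press [-58.9 -23.6 423. ] F [0.2 1.2 0.2] grip -0.0
turn [ 0.    -0.001 -0.003] shift cm [-12.32   5.93   0.29] joints [-0.28  0.11  1.26  0.    1.77 -0.39]
```

Emit:
move_arm(
  series=[
    [0, 0, 0, -3.6, 1.8, 0, 0],
    [0, 0, 0, -7.2, 3.6, 0, 0],
    [0, 0, 0, -11, 5.4, 0, 0],
    [0, 0, 0, -12.3, 5.9, 1, 0],
    [0, 0, 0, -12.3, 5.9, 4, 0],
  ],
)

```text
time_s: 2.18
eef_pos: [534.5, -130.0, 383.4]
ee_rot: [0.002, 0.668, 0.744, 0.001]
force: [0.9, 0.7, 0.7]
grip_width: 0.001
```

```bash
python3 plan.py 0 -147 175
```

```text
t 2.1833 pos [ 534.5 -130.   383.4] press [   1.  -150.4  383.4] F [0.9 0.7 0.7] grip 0.0
turn [ 0.003  0.001 -0.006] shift cm [ 0.36 -0.17 20.84] joints [-0.45  0.32  1.1   0.    1.72 -0.56]
```

Emit:
move_arm(
  series=[
    [0, 0, 0, 0.3, -0.1, 4, 0],
    [0, 0, 0, 0.3, -0.1, 8, 0],
    [0, 0, 0, 0.3, -0.1, 12, 0],
    [0, 0, 0, 0.3, -0.1, 16, 0],
    [0, 0, 0, 0.3, -0.1, 19, 0],
  ],
)

```text
time_s: 2.6
eef_pos: [532.5, -126.4, 189.9]
ee_rot: [-0.0, 0.668, 0.744, 0.0]
force: [0.4, -0.6, -0.4]
grip_width: -0.0
```

```bash
python3 plan.py 0 -147 140; python3 - <<'E'
from rig import capture
import cv2, numpy as np
for n in ["scene","top"]:
    c=capture(n); f=c["frame"][:,:,::-1]
    a=f[140:340,230:430] if n=="scene" else f[190:320,200:420]
    cv2.imwrite(f"pics/{n}1.png",cv2.resize(a,None,fx=3,fy=3,interpolation=cv2.INTER_CUBIC))
E
```

```text
t 2.6 pos [ 532.5 -126.4  189.9] press [  -0.6 -146.6  189.9] F [ 0.4 -0.6 -0.4] grip -0.0
turn [ 0.    -0.001 -0.006] shift cm [-0.05  0.06  4.99] joints [-0.45  0.4   1.49  0.    1.25 -0.56]
```

View pics/scene1.png

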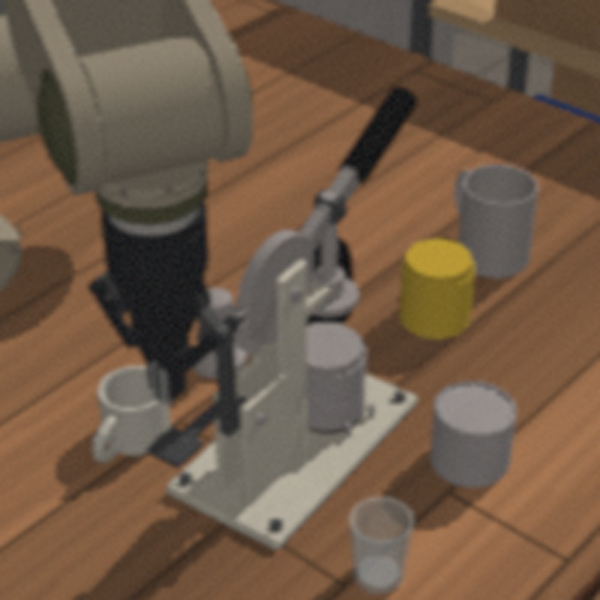

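View pics/top1.png

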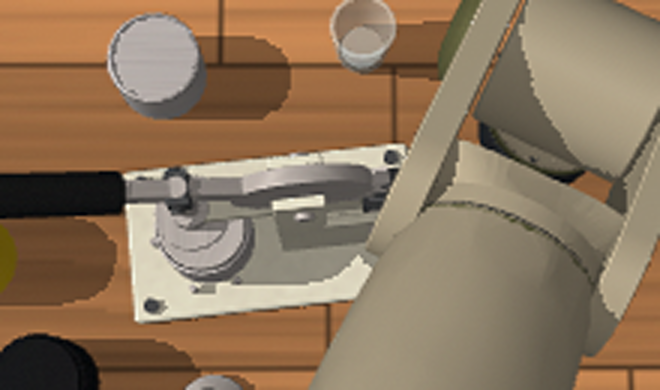

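The views show the closed fingertips at about (175,395) in the scene zoom, directly above the tab at (185,440). The hand is clear of the bar and the cup, so I press down in small steps.

Emit:
move_arm(
  series=[
    [0, 0, 0, 0, 0, 2, 0],
    [0, 0, 0, 0, 0, 4, 0],
    [0, 0, 0, 0, 0, 5, 0],
    [0, 0, 0, 0, 0, 5.5, 0],
    [0, 0, 0, 0, 0, 5.8, 0],
  ],
)

```text
time_s: 3.12
eef_pos: [531.9, -126.4, 132.1]
ee_rot: [-0.002, 0.668, 0.744, -0.001]
force: [-2.3, -1.7, 5.0]
grip_width: 0.003
```

```bash
python3 plan.py 0 -150 117
```

```text
t 3.1167 pos [ 531.9 -126.4  132.1] press [  -1.3 -146.5  132.1] F [-2.3 -1.7  5. ] grip 0.0
turn [-0.004 -0.002 -0.006] shift cm [-0.35  0.14  1.51] joints [-0.45  0.46  1.56  0.    1.13 -0.56]
```

Emit:
move_arm(
  series=[
    [0, 0, 0, -0.1, 0, 0.3, 0],
    [0, 0, 0, -0.1, 0, 0.6, 0],
    [0, 0, 0, -0.2, 0, 0.9, 0],
    [0, 0, 0, -0.3, 0, 1.2, 0],
    [0, 0, 0, -0.3, 0, 1.4, 0],
  ],
)

```text
time_s: 3.53
eef_pos: [532.8, -129.9, 118.3]
ee_rot: [-0.001, 0.668, 0.744, -0.0]
force: [1.2, -2.6, 4.0]
grip_width: 0.001
```

```bash
python3 plan.py 0 -150 117
```

```text
t 3.5333 pos [ 532.8 -129.9  118.3] press [  -0.8 -150.1  118.3] F [ 1.2 -2.6  4. ] grip 0.0
turn [-0.002 -0.001 -0.006] shift cm [0.01 0.08 0.13] joints [-0.45  0.48  1.57  0.    1.09 -0.56]
```

Emit:
move_arm(
  series=[
    [0, 0, 0, 0, 0, 0.1, 0],
    [0, 0, 0, 0, 0, 0.2, 0],
    [0, 0, 0, 0, 0, 0.2, 0],
  ],
)

```text
time_s: 3.78
eef_pos: [533.0, -130.1, 116.8]
ee_rot: [-0.001, 0.668, 0.744, -0.0]
force: [-0.1, -2.7, 6.7]
grip_width: -0.001
```

```bash
python3 plan.py 0 -150 220
```

```text
t 3.7833 pos [ 533.  -130.1  116.8] press [  -0.6 -150.3  116.8] F [-0.1 -2.7  6.7] grip -0.0
turn [-0.001 -0.001 -0.006] shift cm [  0.04   0.05 -10.32] joints [-0.45  0.48  1.57 -0.    1.09 -0.56]
```

The force is rising near the stop, so the pawl is down. I lift straight up and check by picture.

Emit:
move_arm(
  series=[
    [0, 0, 0, 0, 0, -3, 0],
    [0, 0, 0, 0, 0, -7, 0],
    [0, 0, 0, 0, 0, -11, 0],
    [0, 0, 0, 0, 0, -15, 0],
    [0, 0, 0, 0, 0, -19, 0],
  ],
)

```text
time_s: 4.2
eef_pos: [532.6, -129.5, 308.3]
ee_rot: [-0.002, 0.668, 0.744, -0.0]
force: [0.4, -0.6, -0.5]
grip_width: -0.003
```

```bash
python3 plan.py 0 165 420; python3 - <<'E'
from rig import capture
import cv2, numpy as np
from h import *
from plan import P,yaw
c=capture("scene"); f=c["frame"][:,:,::-1]
for a in (0,.1,.2):
    v=np.array([-90.,30]); r=np.array([[np.cos(a),-np.sin(a)],[np.sin(a),np.cos(a)]])@v
    l=np.array([0,-52+r[0],105+r[1]]); X=Ro.from_euler('z',yaw).apply(l)+np.r_[P,0]
    print(a,l.round(1),((proj(c,X)-[260,200]+.5)*5).round(0))
cv2.imwrite(f"pics/scene2.png",cv2.resize(f[200:320,260:380],None,fx=5,fy=5,interpolation=cv2.INTER_CUBIC))
E
```

```text
t 4.2 pos [ 532.6 -129.5  308.3] press [  -0.9 -149.7  308.3] F [ 0.4 -0.6 -0.5] grip -0.0
turn [-0.003 -0.002 -0.006] shift cm [ 31.49  -0.13 -11.11] joints [-0.45  0.33  1.28  0.    1.54 -0.56]
0 [   0. -142.  135.] [144. 444.]
0.1 [   0.  -144.5  125.9] [142. 461.]
0.2 [   0.  -146.2  116.5] [141. 477.]
```

View pics/scene2.png

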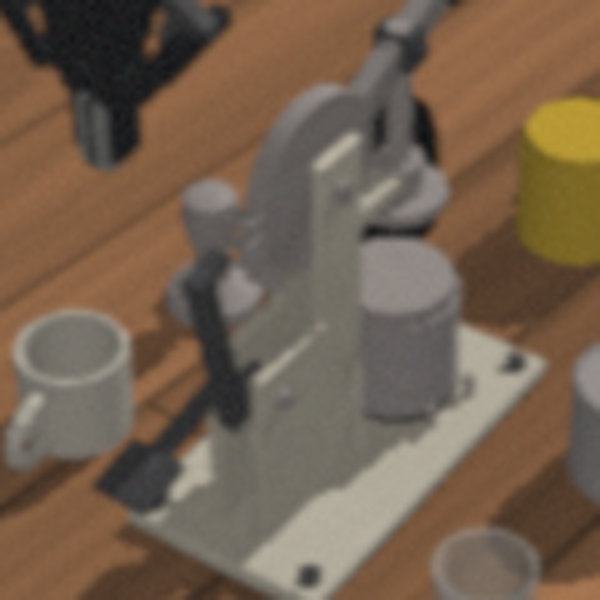

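The tab centre is now at about (140,475), matching a pawl angle of about 0.2 rad, and the hook has swung away from the wheel. Next I go over to the handle.

Emit:
move_arm(
  series=[
    [0, 0, 0, 0, 0, -4, 0],
    [0, 0, 0, 0, 0, -8, 0],
    [0, 0, 0, 3, 0, -10.5, 0],
    [0, 0, 0, 7, 0, -10.5, 0],
    [0, 0, 0, 11, 0, -10.5, 0],
  ],
)

```text
time_s: 4.67
eef_pos: [521.4, -19.5, 421.8]
ee_rot: [0.005, 0.669, 0.744, 0.002]
force: [0.8, 0.0, 0.3]
grip_width: -0.001
```

Emit:
move_arm(
  series=[
    [0, 0, 0, 4, 0, 0, 0],
    [0, 0, 0, 8, 0, 0, 0],
    [0, 0, 0, 12, 0, 0, 0],
    [0, 0, 0, 16, 0, 0, 0],
    [0, 0, 0, 20, 0, 0, 0],
  ],
)

```text
time_s: 5.08
eef_pos: [499.3, 181.5, 420.1]
ee_rot: [0.005, 0.668, 0.744, 0.002]
force: [0.6, -0.3, 0.2]
grip_width: 0.001
```

```bash
python3 plan.py 0 165 320
```

```text
t 5.0833 pos [499.3 181.5 420.1] press [  1.4 163.1 420.1] F [ 0.6 -0.3  0.2] grip 0.0
turn [ 0.008  0.005 -0.007] shift cm [ 0.24 -0.22 10.01] joints [ 0.13  0.28  1.06 -0.    1.79  0.02]
```

Emit:
move_arm(
  series=[
    [0, 0, 0, 0.2, -0.1, 3, 0],
    [0, 0, 0, 0.2, -0.1, 6, 0],
    [0, 0, 0, 0.2, -0.1, 9, 0],
    [0, 0, 0, 0.2, -0.1, 10, 0],
    [0, 0, 0, 0.2, -0.1, 10.5, 0],
  ],
)

```text
time_s: 5.5
eef_pos: [498.4, 183.0, 313.3]
ee_rot: [0.003, 0.668, 0.744, 0.0]
force: [-0.1, -0.3, 0.3]
grip_width: 0.0
```

```bash
python3 plan.py 0 165 300; python3 - <<'E'
from rig import capture
import cv2, numpy as np
c=capture("scene"); f=c["frame"][:,:,::-1]
cv2.imwrite(f"pics/scene3.png",cv2.resize(f[130:290,290:450],None,fx=3.5,fy=3.5,interpolation=cv2.INTER_CUBIC))
E
```

```text
t 5.5 pos [498.4 183.  313.3] press [  0.6 164.7 313.3] F [-0.1 -0.3  0.3] grip 0.0
turn [ 0.004  0.004 -0.007] shift cm [ 0.03 -0.07  1.33] joints [ 0.13  0.28  1.33 -0.    1.53  0.03]
```

View pics/scene3.png

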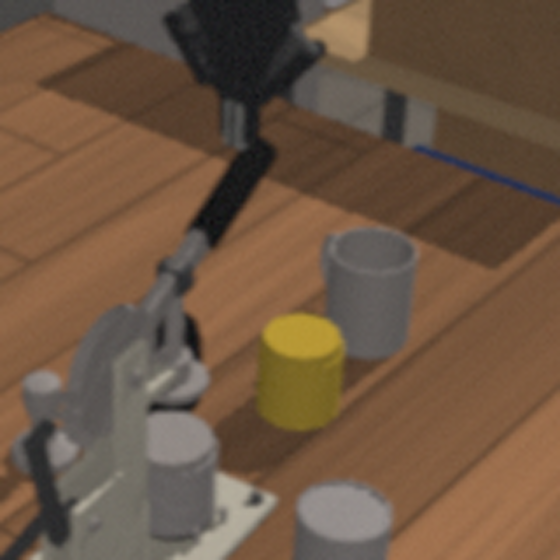

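The closed fingertips at about (238,140) sit just above the upper end of the grip. I push down in moderate steps and watch the force.

Emit:
move_arm(
  series=[
    [0, 0, 0, 0, 0, 0.7, 0],
    [0, 0, 0, 0.1, 0, 1.4, 0],
    [0, 0, 0, 0.2, 0, 2.1, 0],
    [0, 0, 0, 0.3, 0, 2.8, 0],
    [0, 0, 0, 0.4, 0, 3.5, 0],
  ],
)

```text
time_s: 5.97
eef_pos: [498.9, 187.1, 279.1]
ee_rot: [0.004, 0.668, 0.744, 0.002]
force: [0.3, 0.8, 3.8]
grip_width: 0.002
```

```bash
python3 plan.py 0 172 240
```

```text
t 5.9667 pos [498.9 187.1 279.1] press [  1.5 168.7 279.1] F [0.3 0.8 3.8] grip 0.0
turn [ 0.008  0.004 -0.007] shift cm [ 0.34 -0.19  3.91] joints [ 0.14  0.3   1.39 -0.    1.44  0.03]
```

Emit:
move_arm(
  series=[
    [0, 0, 0, 0.1, 0, 0.7, 0],
    [0, 0, 0, 0.2, -0.1, 1.4, 0],
    [0, 0, 0, 0.3, -0.1, 2.1, 0],
    [0, 0, 0, 0.4, -0.1, 2.8, 0],
    [0, 0, 0, 0.5, -0.1, 3.5, 0],
  ],
)

```text
time_s: 6.38
eef_pos: [497.5, 192.0, 243.4]
ee_rot: [0.004, 0.668, 0.744, 0.002]
force: [0.5, 1.4, 4.2]
grip_width: -0.003
```

```bash
python3 plan.py 0 175 210
```

```text
t 6.3833 pos [497.5 192.  243.4] press [  0.8 173.8 243.4] F [0.5 1.4 4.2] grip -0.0
turn [ 0.008  0.004 -0.007] shift cm [ 0.14 -0.1   3.34] joints [ 0.15  0.32  1.46 -0.    1.36  0.04]
```

Emit:
move_arm(
  series=[
    [0, 0, 0, 0.1, 0, 0.7, 0],
    [0, 0, 0, 0.1, 0, 1.4, 0],
    [0, 0, 0, 0.2, 0, 2.1, 0],
    [0, 0, 0, 0.2, 0, 2.8, 0],
    [0, 0, 0, 0.2, 0, 3.5, 0],
  ],
)

```text
time_s: 6.8
eef_pos: [497.5, 194.0, 207.6]
ee_rot: [0.004, 0.668, 0.744, 0.002]
force: [-1.0, 2.8, 4.0]
grip_width: -0.003
```

```bash
python3 plan.py 0 175 180
```

```text
t 6.8 pos [497.5 194.  207.6] press [  1.  175.7 207.6] F [-1.   2.8  4. ] grip -0.0
turn [ 0.007  0.004 -0.007] shift cm [-0.07 -0.12  2.76] joints [ 0.15  0.35  1.51 -0.    1.27  0.05]
```

Emit:
move_arm(
  series=[
    [0, 0, 0, 0, 0, 0.5, 0],
    [0, 0, 0, 0, 0, 1.0, 0],
    [0, 0, 0, 0, 0, 1.5, 0],
    [0, 0, 0, 0, 0, 2.0, 0],
    [0, 0, 0, 0, 0, 2.4, 0],
  ],
)

```text
time_s: 7.22
eef_pos: [497.8, 193.3, 183.3]
ee_rot: [0.004, 0.668, 0.744, 0.001]
force: [-2.7, -2.9, 9.9]
grip_width: -0.002
```

```bash
python3 plan.py 0 175 170
```

```text
t 7.2167 pos [497.8 193.3 183.3] press [  1.2 175.  183.3] F [-2.7 -2.9  9.9] grip -0.0
turn [ 0.007  0.005 -0.007] shift cm [ 0.   -0.13  1.33] joints [ 0.15  0.37  1.55 -0.01  1.22  0.05]
```

Emit:
move_arm(
  series=[
    [0, 0, 0, 0, 0, 0.3, 0],
    [0, 0, 0, 0, 0, 0.5, 0],
    [0, 0, 0, 0, 0, 0.7, 0],
    [0, 0, 0, 0, 0, 0.9, 0],
  ],
)

```text
time_s: 7.55
eef_pos: [498.2, 192.7, 174.8]
ee_rot: [0.005, 0.668, 0.744, 0.001]
force: [-1.3, -2.9, 9.6]
grip_width: -0.002
```

```bash
python3 plan.py 0 175 170
```

```text
t 7.55 pos [498.2 192.7 174.8] press [  1.5 174.4 174.8] F [-1.3 -2.9  9.6] grip -0.0
turn [ 0.008  0.006 -0.007] shift cm [ 0.06 -0.15  0.48] joints [ 0.15  0.38  1.56 -0.01  1.2   0.05]
```

Emit:
move_arm(
  series=[
    [0, 0, 0, 0, 0, 0.15, 0],
    [0, 0, 0, 0, 0, 0.3, 0],
    [0, 0, 0, 0, 0, 0.4, 0],
  ],
)

```text
time_s: 7.8
eef_pos: [498.3, 192.1, 171.1]
ee_rot: [0.006, 0.668, 0.744, 0.001]
force: [-2.1, -1.6, 8.5]
grip_width: 0.006
```

```bash
python3 plan.py 0 175 170
```

```text
t 7.8 pos [498.3 192.1 171.1] press [  1.6 173.8 171.1] F [-2.1 -1.6  8.5] grip 0.01
turn [ 0.009  0.007 -0.007] shift cm [ 0.12 -0.16  0.11] joints [ 0.15  0.38  1.56 -0.01  1.19  0.05]
```

Emit:
move_arm(
  series=[
    [0, 0, 0, 0, 0, 0.15, 0],
    [0, 0, 0, 0, 0, 0.25, 0],
    [0, 0, 0, 0, 0, 0.25, 0],
  ],
)

```text
time_s: 8.05
eef_pos: [498.4, 191.8, 168.9]
ee_rot: [0.006, 0.668, 0.744, 0.001]
force: [-2.6, -1.2, 8.5]
grip_width: 0.004
```

```bash
python3 plan.py 0 175 170
```

```text
t 8.05 pos [498.4 191.8 168.9] press [  1.6 173.4 168.9] F [-2.6 -1.2  8.5] grip 0.0
turn [ 0.009  0.008 -0.007] shift cm [ 0.16 -0.16 -0.11] joints [ 0.15  0.39  1.57 -0.01  1.18  0.05]
```

Emit:
move_arm(
  series=[
    [0, 0, 0, 0, 0, 0.1, 0],
    [0, 0, 0, 0, 0, 0.2, 0],
    [0, 0, 0, 0, 0, 0.2, 0],
  ],
)

```text
time_s: 8.3
eef_pos: [498.6, 191.5, 167.8]
ee_rot: [0.007, 0.668, 0.744, 0.001]
force: [-5.1, -0.7, 12.7]
grip_width: -0.001
```

```bash
python3 plan.py 0 175 170
```

```text
t 8.3 pos [498.6 191.5 167.8] press [  1.7 173.1 167.8] F [-5.1 -0.7 12.7] grip -0.0
turn [ 0.01   0.009 -0.007] shift cm [ 0.19 -0.17 -0.22] joints [ 0.15  0.39  1.57 -0.01  1.18  0.05]
```

Emit:
move_arm(
  series=[
    [0, 0, 0, 0, 0, 0.15, 0],
    [0, 0, 0, 0, 0, 0.25, 0],
    [0, 0, 0, 0, 0, 0.25, 0],
  ],
)

```text
time_s: 8.55
eef_pos: [498.7, 191.4, 167.2]
ee_rot: [0.007, 0.668, 0.744, 0.001]
force: [-8.5, -1.3, 20.2]
grip_width: 0.002
```

```bash
python3 plan.py 0 175 170; python3 - <<'E'
from rig import capture
import cv2, numpy as np
c=capture("scene"); f=c["frame"][:,:,::-1]
cv2.imwrite(f"pics/scene4.png",cv2.resize(f[170:330,270:430],None,fx=3.7,fy=3.7,interpolation=cv2.INTER_CUBIC))
E
```

```text
t 8.55 pos [498.7 191.4 167.2] press [  1.9 173.  167.2] F [-8.5 -1.3 20.2] grip 0.0
turn [ 0.011  0.009 -0.007] shift cm [ 0.2  -0.18 -0.29] joints [ 0.15  0.39  1.57 -0.01  1.18  0.05]
```

View pics/scene4.png

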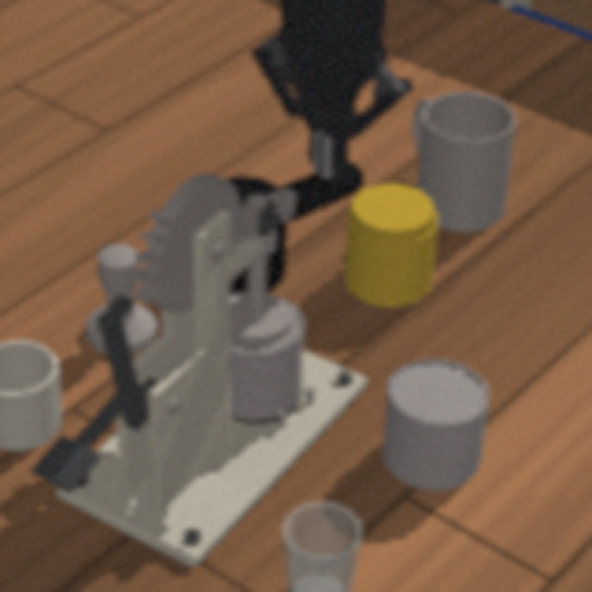

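The handle is down with the grip end at about (350,180), and the ram sits on the lid at about (268,325). The handle stops firmly, with force going from 8.5 to 20 N over 1.7 mm. The pawl is clear and the tin stands upright. I lift straight off and check.

Emit:
move_arm(
  series=[
    [0, 0, 0, 0, 0, -0.5, 0],
    [0, 0, 0, 0, 0, -3, 0],
    [0, 0, 0, 0, 0, -7, 0],
    [0, 0, 0, 0, 0, -11, 0],
    [0, 0, 0, 0, 0, -15, 0],
  ],
)

```text
time_s: 9.02
eef_pos: [496.5, 192.3, 318.4]
ee_rot: [0.007, 0.668, 0.744, 0.001]
force: [1.3, -0.1, 0.1]
grip_width: 0.001
```

Emit:
move_arm(
  series=[
    [0, 0, 0, 0, 0, -3, 0],
    [0, 0, 0, 0, 0, -6, 0],
    [0, 0, 0, -2, -3, -9, 0],
    [0, 0, 0, -2, -7, -9, 0],
    [0, 0, 0, -2, -11, -9, 0],
  ],
)

```text
time_s: 9.43
eef_pos: [387.9, 160.6, 407.7]
ee_rot: [0.008, 0.669, 0.743, 0.001]
force: [0.3, 1.2, 0.3]
grip_width: 0.003
```

Emit:
move_arm(
  series=[
    [0, 0, 0, 3, -2.5, 0, 0],
    [0, 0, 0, 6, -5, 0, 0],
    [0, 0, 0, 9, -7.5, 0, 0],
    [0, 0, 0, 12, -8, 0, 0],
    [0, 0, 0, 12, -8, 0, 0],
  ],
)

```text
time_s: 9.85
eef_pos: [293.7, 274.5, 405.3]
ee_rot: [0.007, 0.667, 0.745, 0.001]
force: [0.5, -0.6, -0.2]
grip_width: 0.0
```

```bash
python3 plan.py 0 175 170; python3 - <<'E'
from rig import capture
import cv2, numpy as np
from h import *
from plan import P,yaw
for n in ("scene","top"):
    c=capture(n); f=c["frame"][:,:,::-1].copy(); cv2.imwrite(f"pics/{n}5full.png",f)
    o,k=((270,170),4) if n=="scene" else ((180,180),3.5)
    for th in (.68,.745,.8):
        a=.45-th; X=[Ro.from_euler('z',yaw).apply([0,r*np.cos(a),205+r*np.sin(a)])+np.r_[P,0] for r in (125,220)]
        print(n,th,[((proj(c,x)-o+.5)*k).round(0) for x in X])
    cv2.imwrite(f"pics/{n}5.png",cv2.resize(f[o[1]:o[1]+145,o[0]:o[0]+(150 if n=="scene" else 220)],None,fx=k,fy=k,interpolation=cv2.INTER_CUBIC))
a=cv2.imread("pics/top0.png").astype(int); b=cv2.imread("pics/top5full.png").astype(int)
d=(abs(a-b).max(2)>40).astype(np.uint8)*255; cv2.imwrite("pics/diff5.png",d)
E
```

```text
t 9.85 pos [293.7 274.5 405.3] press [-192.4  278.8  405.3] F [ 0.5 -0.6 -0.2] grip 0.0
turn [ 0.012  0.009 -0.004] shift cm [-10.08  19.01  23.85] joints [ 0.47 -0.03  1.46 -0.01  1.71  0.36]
scene 0.68 [array([313., 210.]), array([382., 174.])]
scene 0.745 [array([311., 221.]), array([378., 192.])]
scene 0.8 [array([309., 231.]), array([375., 208.])]
top 0.68 [array([218., 283.]), array([ 71., 306.])]
top 0.745 [array([224., 284.]), array([ 82., 308.])]
top 0.8 [array([229., 286.]), array([ 92., 310.])]
```

View pics/scene5.png

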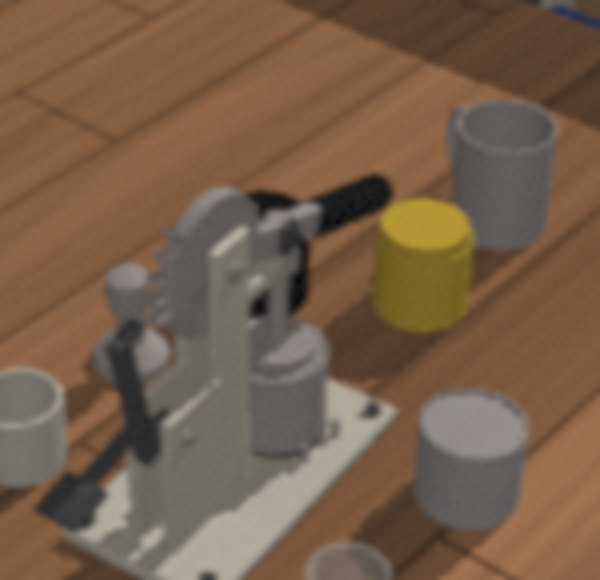

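View pics/top5full.png

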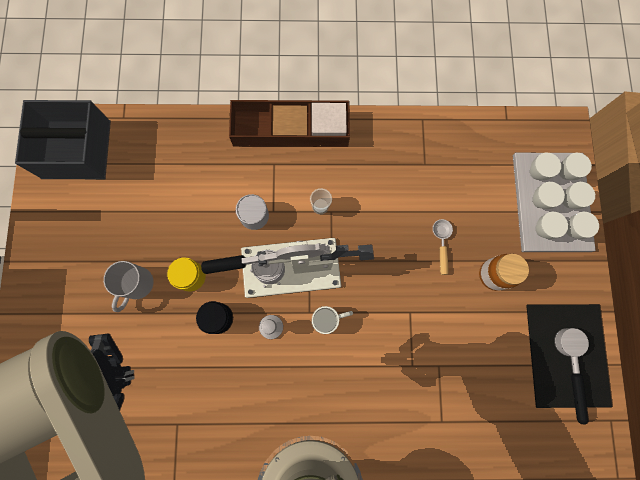

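View pics/diff5.png

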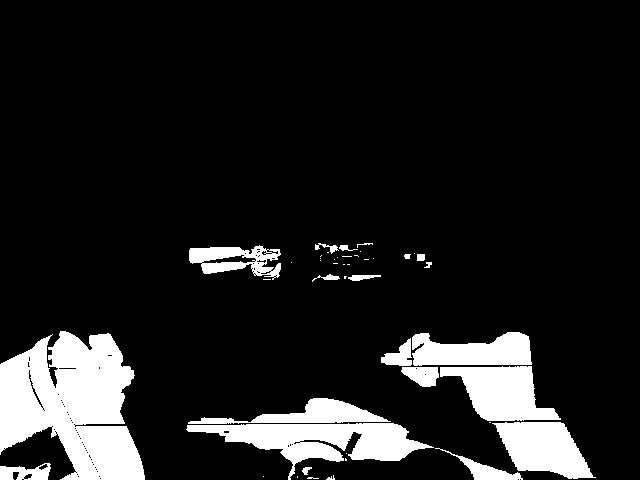

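The grip tip is at about (385,188) in the scene zoom and about (203,268) in the top view, which fits a lever angle of about 0.74. The difference image shows changes only at the lever, ram and pawl, and where the arm and shadows moved. No bystander moved and the hand is clear, so I hand in.

```bash
python3 - <<'E'
from rig import job,ctrl
print(job.finish_job(), ctrl.sense()["time_s"])
E
```

```text
the job is handed in; nothing more can be done
the job is handed in; nothing more can be done
```

The tin is closed and the job is handed in. My last checks before hand-in, at about 10 s, agreed with that, and the hand-in itself reported no verdict. I pressed the pawl tab down first, then pushed the handle down until it stopped firmly, and moved the hand well clear.

- **Pawl:** the tab was pressed to about 0.19 rad. The picture afterwards showed it still down, with the hook clear of the teeth.
- **Handle and lid:** the push force held around 8 to 10 N while the lid went in, then rose to 20 N within 2 mm at the grip height expected for a lid fully home. After I let go, the grip's position in both views fits a lever angle of about 0.74 rad. I inferred that the lid is home from that stop and the angle; I did not measure the lid directly.
- **Tin and bystanders:** the tin stood upright under the ram. Comparing before and after from the top camera showed changes only at the press's moving parts, the arm and shadows.

No check failed. The one small disagreement is that the grip's end in the scene view lies between the positions expected for 0.68 and 0.745 rad; the top view points to 0.745.

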